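Slide a flat instrument cassette out of its lane and lay it in the wire tray

ROBOT

A 6-joint arm with a two-finger parallel gripper is mounted at the origin on the work surface. World frame = base frame: x ahead of the robot, y to its left, z up, the work surface at z = 0. Lengths are in mm, angles in rad, forces in N, time in s.
With the tool pointing down it reaches from about 275 to 750 mm from the base axis. Payload 10.2 kg.
Tool frame: the origin (TCP) lies on the front face of the gripper's body, between the roots of the fingers; the fingertips stand 73 mm ahead of it and the grasp point (between the pads) lies 54 mm ahead of it; z points along the fingers, y is the direction in which the jaws open and shut (so a half turn about z gives the same grasp; the last joint's range is limited). The gripper opens to 85 mm and grips with 20 to 120 N. Pads are 22 mm wide; open, the fingers measure 114 mm over their backs; the gripper's body (76 mm by 85 mm) begins 54 mm behind the grasp point. The pads swing forward as they close: fully open they stand 13 mm farther back than shut.
Start: joints at [-1.489, 0.313, 1.498, -0, 1.331, -0.223], TCP at [157.541, -500.812, 303.894] pointing down, gripper open.
Joint ranges: [-2.94, 2.94], [-0.97, 2.17], [0.19, 2.56], [-1.23, 4.37], [0.02, 3.11], [-2.88, 2.88]. Speed limits (rad/s): [2.39, 2.39, 3.01, 3.14, 3.14, 3.14].

INTERFACE

Orientations are given as a unit quaternion [w, x, y, z].
In Python, from rig import ctrl gives the robot as it stands.
- The arm moves only by the tool move_arm, never from a script. Its argument "series" is a list of rows, each a list of 3 entries, a list of its own where there are three numbers: the shift along the tool's x, y, z in mm, then the turn about the tool's z in degrees, then the opening, from 0 (shut) to 1 (fully open). In form: [[[tx, ty, tz], yaw, grip], ...]. A call has 1 to 10 rows; each row is the pose to reach, as a shift and turn from the pose commanded when the call began, along the tool's axes at that moment; what a row does not reach only later rows make up. A row lasts 1/8 s, in which the tool goes at most 62.5 mm and 10.7 degrees, less where a joint would pass 70% of its speed; a pose out of reach is approached as far as the arm can. A call with a gripper value outside its range is refused whole. The fingers move at their own pace and stop on an object; "force" is the grip in N (left out, the last holds). Time passes only in rows, so rows that repeat a pose let the fingers close. It gives the time, the measured TCP pose, the force and the opening at its end, in the units of the state.
- ctrl.sense(): the state, without advancing time (a new reading comes with each control period).
- ctrl.capture(name): name is "scene" or "side" or "wrist"; returns (picture, depth): 480x640x3 uint8, red, green, blue; 480x640 float32, mm along the optical axis (not along the pixel's ray), 0 where there is no reading.
- ctrl.camera_model(name): a dict with "fov_y" (degrees; the focal length in pixels is half the picture's height over the tangent of half this angle, whatever the lens; pixels are square), "cx", "cy" (the principal point, pixels), "dist_coeffs" ([k1, k2, p1, p2, k3] as OpenCV has them; the pictures are not rectified), "rvec" (rotation vector, rad) and "tvec" (3), from world to camera coordinates, as OpenCV has them. Camera axes: x right, y down, z forward; pixel columns grow to the right and rows downward; lengths in mm; the calibration is good to about 2 mm. A picture is of the moment at which its call begins: read the wrist's pose just before it. camera_model takes no time and is no camera call; for the wrist camera it gives the pose at the moment of the call.
- ctrl.finish_job(): hands the job in, once; it reports no verdict.
The state is a dict: "time_s": time; "joints": joint angles; "dq": joint speeds; "tau": joint torques, N m; "eef_pos": TCP position; "ee_rot": TCP orientation; "force": force on the tool from outside, world axes, zero at the start; "wrist_torque": the same for the moment, N m; "grip_width": opening from 0.0 (shut) to 1.0 (fully open).
Only numpy, scipy, OpenCV 4.12 (cv2) and the standard library are available. Lean on these libraries where they do the work, as an engineer would, in place of code of your own. Each camera call takes 0.05 s, during which the arm holds its last target.

TASK

The longer of the two flat steel cassettes lies in a lane of the packing riser and cannot be gripped there. Edge it out over the riser's front lip, the end nearer the wire tray, until it overhangs enough to be pinched by its long sides, then pick it up and lay it flat in the wire tray, lengthwise and resting on both rubber bars, and let go. Never let it fall, and leave the shorter cassette and the small cup between riser and tray where they are.

Things in the scene. Friction and masses are not known exactly. Their poses are not given: they have to be found in the camera images.
- long_center (a point): centre (half-way up) of the longer flat steel cassette: a loose rigid plate 160 long (its x) x 60 wide (its y) x 8 thick (its z), about 0.13 kg, with a pattern of small dark dots on top. It starts flat in one of the riser's two lanes (either one), its x along the riser's x, its front end 10 to 40 mm behind the riser's lip. It tips off if it overhangs the lip by 80 mm or more.
- short_center (a point): centre (half-way up) of the shorter flat steel cassette, 100 long (x) x 60 wide (y) x 8 thick (z), loose, in the riser's other lane, its front end 40 to 70 mm behind the lip. To be left there.
- rack: packing riser, fixed: grey block with dark steel deck, 230 long (its x) x 154 wide (its y), deck 60 above the table. Origin: centre of its underside, z up. Three pale rails along x, 6 wide, 10 high above the deck, at y = -74, 0, +74, leave two lanes 68 wide centred at y = -37 and +37, open at both ends. The front lip is its -x end (x = -115), nearer the tray; it drops 60 to the table.
- tray: the wire tray, fixed: outside 256 long (its x) x 166 wide (its y) x 36 high, walls 4 thick, floor top at z = 3. Origin at the centre of its underside, z up. Two black rubber bars cross it along y over nearly the whole inside width (156 long, 14 wide) at x = -40 and x = +40, tops at z = 22.
- cup: small loose steel cup, 54 across, 36 high, standing on the table between the riser and the wire tray; a bystander, origin under its centre
Mind the look-alikes: they are no part of the job. Leave any brown or green look-alike of the part that bears long_center alone.

How it is judged (in metres and radians):
On the way, in this order (a step that is already met when the one before it is completed fails the run):
1. the long cassette has been slid out, still lying flat on the riser, so that it overhangs the front lip by 20 to 79 mm (x of long_center in the frame of rack between -0.114 and -0.055 m and z of long_center in the frame of rack between 0.06 and 0.068 m and angle between long_center's own z axis and vertical below 0.06 rad), for 0.2 s.
2. the long cassette has been lifted off the riser, its centre at least 15 mm above where it lay (height (world z) of long_center above 0.079 m), for 0.1 s.
At the end, for the whole second after the job is handed in: the long cassette lies inside the wire tray at rest, released, level within 0.06 rad on both rubber bars (its centre 22.5 to 30 mm above the tray's underside, within 48 mm of the tray's centre lengthwise and 55 mm crosswise), its length within 0.3 rad of the tray's length (z of long_center in the frame of tray between 0.0225 and 0.03 m and x of long_center in the frame of tray between -0.048 and 0.048 m and y of long_center in the frame of tray between -0.055 and 0.055 m and angle between long_center's own z axis and vertical below 0.06 rad and angle between the x axis of long_center and the x axis of tray, either way round below 0.3 rad and linear speed of long below 0.02 m/s); the robot touches nothing.
It fails at once if the long cassette falls: its centre comes lower than 15 mm above the table (height (world z) of long_center below 0.015 m).
It fails at once if the long cassette moves faster than 1 m/s (dropped or flung) (linear speed of long above 1 m/s).
It fails at once if the shorter cassette is moved more than 15 mm (distance of short_center from where it was at the start of the episode above 0.015 m).
It fails at once if the small cup is moved more than 25 mm (distance of cup from where it was at the start of the episode above 0.025 m).
It also fails if it takes over 54 s, if anything falls off the work surface, if the arm or the gripper's body presses on something with over 40 N, if the wrist force passes 120 N, or if a joint passes its speed limit or range.

## Working session

There is one attempt and no reset: what is moved stays moved. The work goes in short steps, Python scripts to look and compute and a tool call to move; the robot and the scene stay as the last step left them, time stands still between calls to the robot, and variables do not carry over. Pictures are saved under pics/ and viewed, and the job is handed in when it is done.

Besides the shell and the picture viewer there is one more tool, called after ">>>" as name(argument=value, ...), one argument or row to a line, values as JSON. move_arm: Moves the arm, as the interface text tells. Its arguments: {"type":"object","properties":{"series":{"type":"array","items":{"type":"array"}},"force":{"type":"number"}},"required":["series"]}

```bash
mkdir -p pics
cat > h.py <<'E'
import numpy as np, cv2
from rig import ctrl
def cam(n):
    m=ctrl.camera_model(n); f=240/np.tan(np.radians(m["fov_y"])/2)
    K=np.array([[f,0,m["cx"]],[0,f,m["cy"]],[0,0,1.]]); R=cv2.Rodrigues(np.array(m["rvec"],float))[0]
    return K,np.array(m["dist_coeffs"],float),R,np.array(m["tvec"],float).ravel()
def ray(c,px,z):
    K,d,R,t=c; p=cv2.undistortPoints(np.array(px,float).reshape(-1,1,2),K,d).reshape(-1,2)
    D=np.c_[p,np.ones(len(p))]@R; C=-R.T@t
    return C+D*((z-C[2])/D[:,2])[:,None]
def proj(c,P):
    K,d,R,t=c; return cv2.projectPoints(np.array(P,float).reshape(-1,1,3),cv2.Rodrigues(R)[0],t,K,d)[0].reshape(-1,2)
def cloud(c,dep):
    K,d,R,t=c; v,u=np.mgrid[0:480,0:640]; p=cv2.undistortPoints(np.stack([u,v],-1).reshape(-1,1,2).astype(float),K,d).reshape(480,640,2)
    X=np.dstack([p,np.ones((480,640))])*dep[...,None]; return (X-t)@R
E
python3 - <<'E'
from h import *
print(ctrl.sense())
for n in("scene","side","wrist"):
    c=cam(n); im,d=ctrl.capture(n); cv2.imwrite(f"pics/{n}0.png",im[...,::-1]); np.savez(f"{n}0.npz",im=im,d=d,K=c[0],dc=c[1],R=c[2],t=c[3])
    print(n,-c[2].T@c[3],c[2][2])
E
```

```text
{'time_s': 0.0, 'joints': array([-1.48941404e+00,  3.13444502e-01,  1.49848211e+00,  3.64275670e-06,
        1.33101594e+00, -2.23429387e-01]), 'dq': array([-1.43758961e-03, -3.32717070e-04,  6.47413348e-04,  1.29970233e-03,
        5.81121405e-04, -2.56360827e-05]), 'tau': array([-1.95575580e-03, -4.12264824e+01, -2.59744388e+01, -2.78787584e-04,
        4.16622934e-03,  2.35068353e-05]), 'eef_pos': array([ 157.51870681, -500.62095404,  303.32088441]), 'ee_rot': array([-6.73122161e-04,  9.88408534e-01,  1.51816055e-01,  4.96615226e-05]), 'force': array([ 0.01221545, -0.44679337, -0.35873059]), 'wrist_torque': array([ 0.01938286,  0.01276131, -0.00922431]), 'grip_width': 0.9999042118153838}
scene [1265.64202441  350.60949818  666.35056557] [-0.74255326 -0.29698362 -0.60034605]
side [386.21656571 927.34053046 769.46535793] [ 0.1327022  -0.78233406 -0.60855858]
wrist [ 220.25681209 -480.79296343  374.36688883] [-0.24631838 -0.07614714 -0.96619298]
```

View pics/scene0.png

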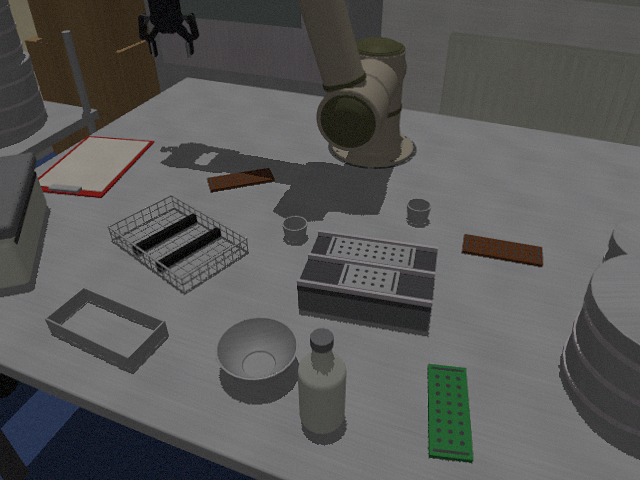

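View pics/side0.png

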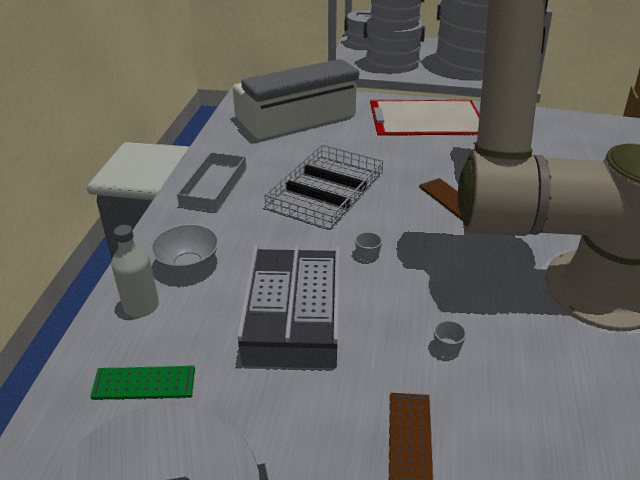

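View pics/wrist0.png

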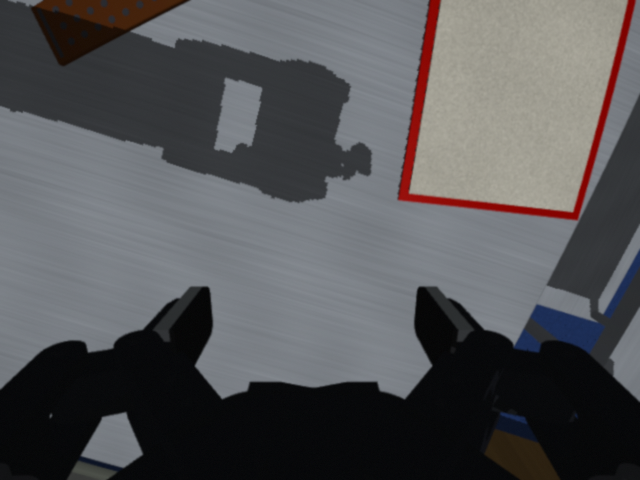

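The scene picture shows the riser at about (368,280) and the wire tray at (178,243). The cup between them is at (295,230), and another cup stands at (418,211).

These could be taken for the long cassette (scene pixels):
- steel plate, far lane (372,252)
- steel plate, near lane (370,278), which is the short one
- green (450,412)
- brown (240,180) and brown (502,250)

I choose the steel plate at (372,252). It is the longer of the two, with more dots, and at (315,290) in the side view. Next is a close crop to check it.

Run:
```python
import cv2
a=cv2.imread("pics/scene0.png")[220:340,285:445]; b=cv2.imread("pics/side0.png")[230:370,225:355]
cv2.imwrite("pics/c1.png",cv2.resize(a,None,fx=5,fy=5,interpolation=2)); cv2.imwrite("pics/c2.png",cv2.resize(b,None,fx=4.2,fy=4.2,interpolation=2))
b=cv2.imread("pics/side0.png")[140:270,255:395]
cv2.imwrite("pics/c3.png",cv2.resize(b,None,fx=4.5,fy=4.5,interpolation=2))
```

```text
(no output)
```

View pics/c1.png

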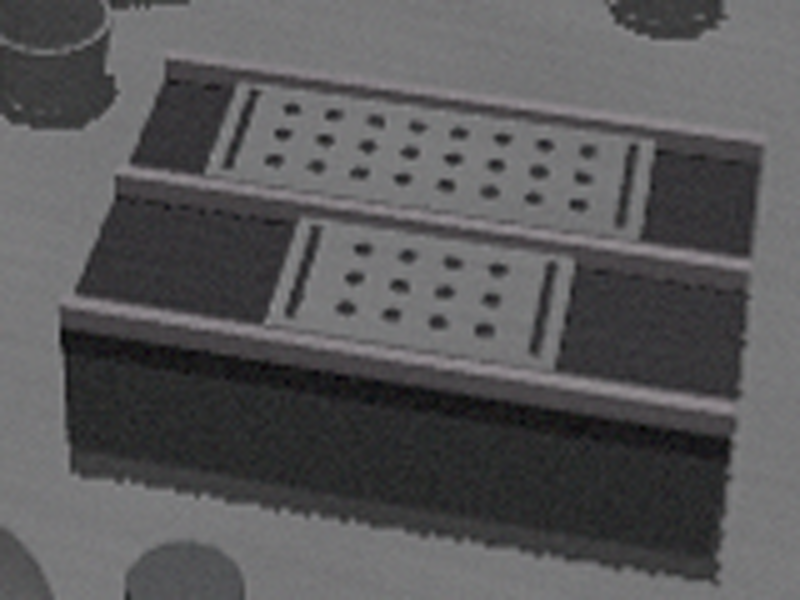

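View pics/c2.png

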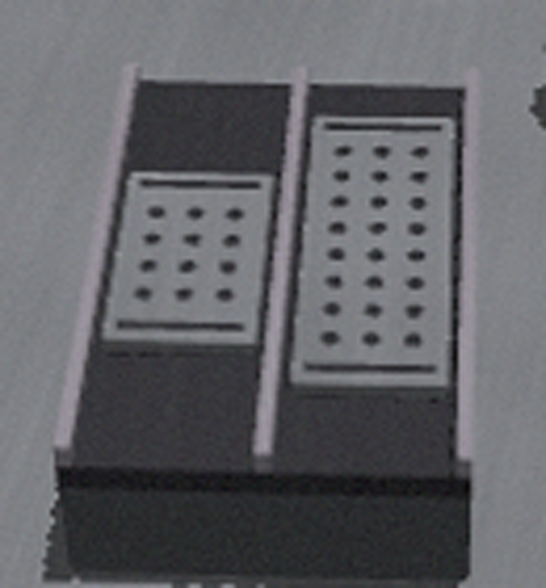

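View pics/c3.png

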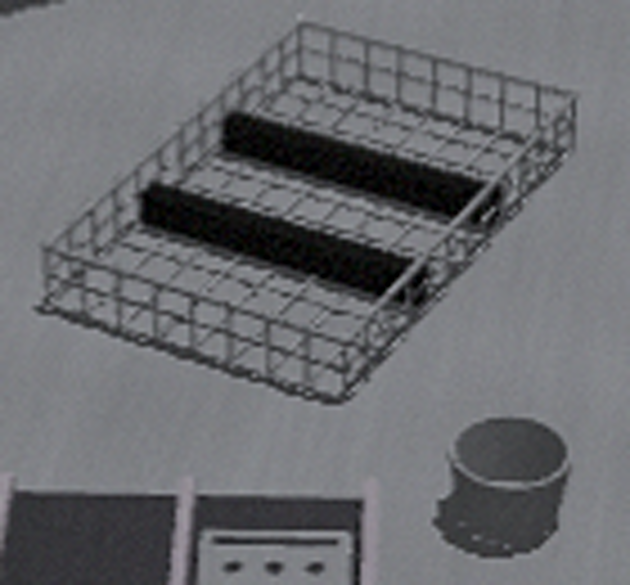

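The crop confirms it. In the scene crop the far-lane plate runs (237,83) to (655,140), with 8 x 3 dots, and the short one has 4 x 3. Now I'll measure.

Run:
```python
from h import *
np.set_printoptions(precision=1,suppress=True)
A=cam("scene");B=cam("side")
def px(l,s,o): return (np.array(l,float)+.5)/s-.5+np.array(o)
s=lambda l:px(l,5,(285,220)); t=lambda l:px(l,4.2,(225,230)); w=lambda l:px(l,4.5,(255,140))
for nm,c,f,l,z in [("rail far f,r; near f,r scene",A,s,[(168,60),(765,140),(62,302),(735,402)],70),
 ("rail far f,r; near f,r side",B,t,[(472,70),(463,458),(131,66),(62,450)],70),
 ("long scene ff,fn,rn,rf",A,s,[(237,83),(207,175),(637,238),(655,140)],68),
 ("long side ff,fn,rn,rf",B,t,[(454,118),(314,117),(290,385),(449,387)],68),
 ("short scene",A,s,[(302,220),(268,322),(556,368),(576,258)],68),
 ("tray side",B,w,[(302,22),(577,97),(347,347),(45,248)],36),
 ("cup side",B,w,[(509,455)],36)]:
    P=ray(c,f(l),z); print(nm);print(P[:,:2],P[:,:2].mean(0))
    if len(P)==4: print([round(float(np.linalg.norm(P[i]-P[j])),1) for i,j in((0,1),(1,2),(2,3),(3,0),(2,0))])
# tray in scene
P=ray(A,[(167.5,197),(247.5,237),(187,276),(109,227)],36);print("tray scene",P,P.mean(0)); print("cup scene",ray(A,[(295,224)],36))
```

```text
rail far f,r; near f,r scene
[[512.4  44.8]
 [477.9 270. ]
 [656.2  63.3]
 [620.6 289.1]] [566.8 166.8]
[227.8, 273.0, 228.7, 267.2, 144.9]
rail far f,r; near f,r side
[[508.1  43.5]
 [477.4 271. ]
 [654.6  65.3]
 [622.9 292.1]] [565.8 168. ]
[229.5, 271.5, 228.9, 273.8, 148.1]
long scene ff,fn,rn,rf
[[514.1  73.9]
 [570.7  83.5]
 [548.1 238.6]
 [490.2 231.4]] [530.8 156.9]
[57.4, 156.7, 58.3, 159.3, 168.2]
long side ff,fn,rn,rf
[[511.1  74.9]
 [569.8  84.1]
 [547.6 242.7]
 [488.4 233.8]] [529.2 158.9]
[59.4, 160.2, 59.9, 160.5, 171.8]
short scene
[[582.2 124.5]
 [637.7 131.9]
 [624.1 229.5]
 [566.6 221.2]] [602.7 176.8]
[56.0, 98.6, 58.0, 98.0, 113.1]
tray side
[[ 609.4 -388.7]
 [ 456.2 -334. ]
 [ 539.   -93.9]
 [ 693.  -150.4]] [ 574.4 -241.7]
[162.7, 254.0, 164.1, 252.5, 303.1]
cup side
[[458.1 -26.5]] [458.1 -26.5]
tray scene [[ 471.3 -338.9   36. ]
 [ 538.7  -98.5   36. ]
 [ 685.9 -145.9   36. ]
 [ 614.3 -385.9   36. ]] [ 577.6 -242.3   36. ]
cup scene [[462.3 -27.6  36. ]]
```

Run:
```python
import cv2
a=cv2.imread("pics/scene0.png")[185:300,100:260]
cv2.imwrite("pics/c4.png",cv2.resize(a,None,fx=5,fy=5,interpolation=2))
```

```text
(no output)
```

View pics/c4.png

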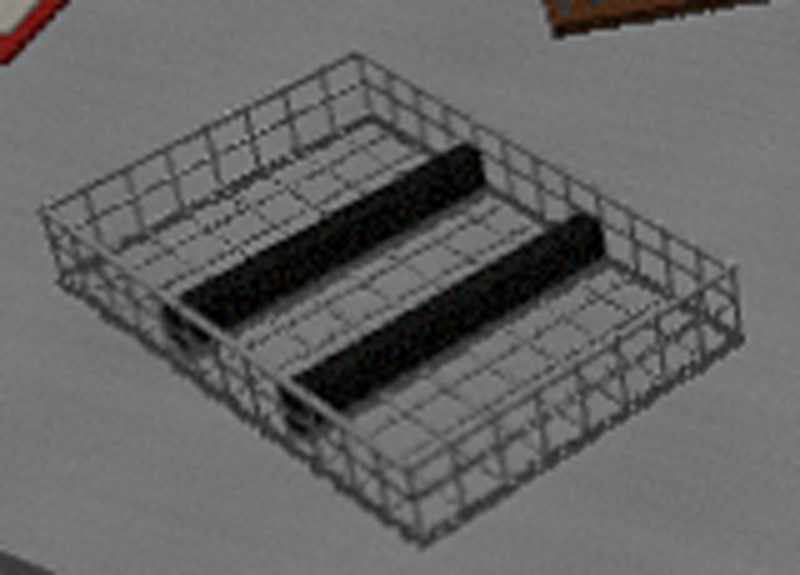

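Sizes agree with the description: plate 160 x 60, short plate 99 x 57, tray 253 x 163. The rear of the rack points to about 98.2°. In the rack frame the long plate's centre is about (-4, +37), so its front end is 31 mm behind the lip, inside the stated range. Next I'll refine the tray and work out the moves.

```bash
cat >> h.py <<'E'
from scipy.spatial.transform import Rotation as Ro
RC=np.array([566.3,167.4]); TH=np.radians(98.2); U=np.array([np.cos(TH),np.sin(TH)]); V=np.array([-U[1],U[0]])
def rack(x,y): return RC+x*U+y*V
def inrack(p): d=np.array(p)[:2]-RC; return np.array([d@U,d@V])
def shift(target,thx=None):
    s=ctrl.sense(); q=s["ee_rot"]; R=Ro.from_quat([q[1],q[2],q[3],q[0]]).as_matrix()
    a=np.degrees(np.arctan2(R[1,0],R[0,0])); e=s["eef_pos"]
    out=R.T@(np.array(target)-e)
    dy=None if thx is None else -((thx-a+180)%360-180)
    print("t",round(s["time_s"],2),"pos",e.round(1),"thx",a.round(2),"tilt",np.degrees(np.arccos(-R[2,2])).round(2),"grip",round(s["grip_width"],3),"F",s["force"].round(1),"-> shift",out.round(1),"yaw",dy)
E
python3 - <<'E'
from h import *
A=cam("scene")
P=ray(A,(np.array([(355,55),(737,267),(412,472),(42,210)])+.5)/5-.5+np.array([100,185]),36);print(P.round(1),P.mean(0)); d=P[1]-P[0]+P[2]-P[3]; print(np.degrees(np.arctan2(d[1],d[0])))
shift([*rack(100,37),250],98.2); print(rack(100,37))
E
```

```text
[[ 463.8 -335.7   36. ]
 [ 542.1  -97.9   36. ]
 [ 696.4 -149.8   36. ]
 [ 613.9 -388.9   36. ]] [ 579.03876729 -243.08050448   36.        ]
71.36353069495311
t 0.15 pos [ 157.5 -500.7  303.5] thx 17.46 tilt 0.05 grip 0.996 F [ 0.8 -0.2  0.5] -> shift [ 570.  -619.2   54.2] yaw -80.73620534737432
[515.41538609 261.10035254]
```

>>> move_arm(
  series=[
    [[30, -32, 0], -4, 0],
    [[68, -74, 0], -10, 0],
    [[106, -116, 0], -17, 0],
    [[144, -158, 0], -24, 0],
    [[182, -200, 0], -31, 0],
    [[220, -240, 0], -38, 0],
    [[258, -282, 0], -45, 0],
    [[296, -322, 0], -52, 0],
    [[334, -364, 0], -58, 0],
    [[372, -404, 0], -64, 0],
  ],
  force=60,
)

```text
time_s: 1.4
eef_pos: [391.5, -1.9, 304.0]
ee_rot: [0.0, 0.757, 0.654, 0.0]
force: [0.7, -1.1, 0.0]
grip_width: 0.004
```

Run:
```python
from h import *
shift([*rack(100,37),200],98.2)
```

```text
t 1.4 pos [391.5  -1.9 304. ] thx 81.67 tilt 0.03 grip 0.004 F [ 0.7 -1.1  0. ] -> shift [278.2  84.4 104. ] yaw -16.529524078265297
```

>>> move_arm(
  series=[
    [[46, 14, 0], -3, 0],
    [[92, 28, 0], -6, 0],
    [[138, 42, 0], -9, 0],
    [[184, 56, 0], -12, 0],
    [[230, 70, 0], -15, 0],
    [[278, 84, 0], -16.5, 0],
    [[278, 84, 50], -16.5, 0],
    [[278, 84, 104], -16.5, 0],
    [[278, 84, 104], -16.5, 0],
  ],
)

```text
time_s: 2.52
eef_pos: [514.1, 258.3, 196.7]
ee_rot: [-0.002, 0.656, 0.755, -0.003]
force: [-0.2, -0.1, 1.2]
grip_width: -0.004
```

Run:
```python
from h import *
shift([*rack(100,37),137],98.2)
for n in("side","wrist"):
    im,d=ctrl.capture(n); cv2.imwrite(f"pics/{n}1.png",im[...,::-1])
```

```text
t 2.52 pos [514.1 258.3 196.7] thx 97.97 tilt 0.46 grip -0.004 F [-0.2 -0.1  1.2] -> shift [ 2.7  2.2 59.7] yaw -0.23319441486808046
```

View pics/side1.png

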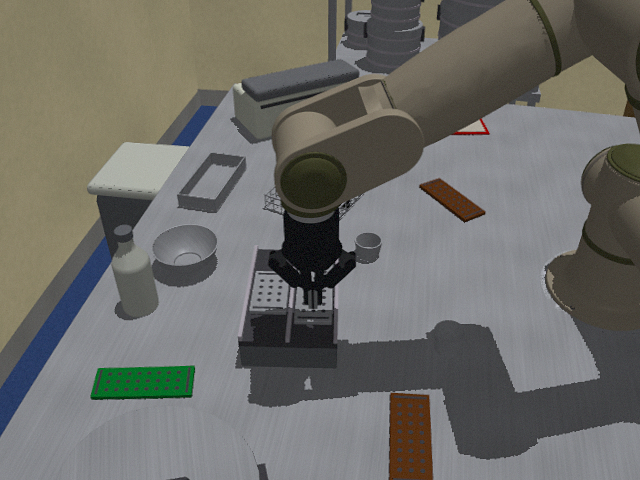

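View pics/wrist1.png

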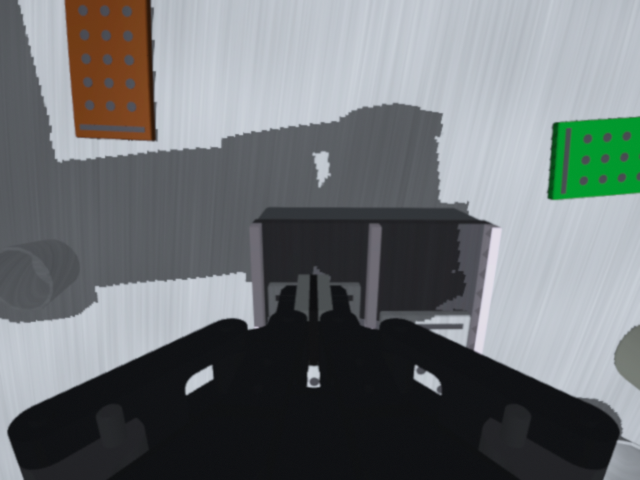

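The side and wrist views show the shut fingers above the rear end of the plate, centred in its lane (wrist pixel about (315,290)). I'll let the arm settle and then descend in steps.

>>> move_arm(
  series=[
    [[0, 0, 0], 0, 0],
    [[0, 0, 0], 0, 0],
    [[0, 0, 20], 0, 0],
    [[0, 0, 40], 0, 0],
    [[0, 0, 45], 0, 0],
    [[0, 0, 45], 0, 0],
  ],
)

```text
time_s: 3.38
eef_pos: [515.7, 258.7, 155.6]
ee_rot: [0.0, 0.656, 0.754, 0.0]
force: [0.3, -0.1, 0.5]
grip_width: 0.003
```

Run:
```python
from h import *
shift([*rack(100,37),137],98.2)
im,d=ctrl.capture("side"); cv2.imwrite(f"pics/side2.png",cv2.resize(im[190:380,200:400,::-1],None,fx=3,fy=3,interpolation=2))
im,d=ctrl.capture("wrist"); cv2.imwrite(f"pics/w2.png",im[:,:,::-1])
```

```text
t 3.38 pos [515.7 258.7 155.6] thx 97.96 tilt 0.05 grip 0.003 F [ 0.3 -0.1  0.5] -> shift [ 2.4 -0.  18.6] yaw -0.23808106924599315
```

View pics/side2.png

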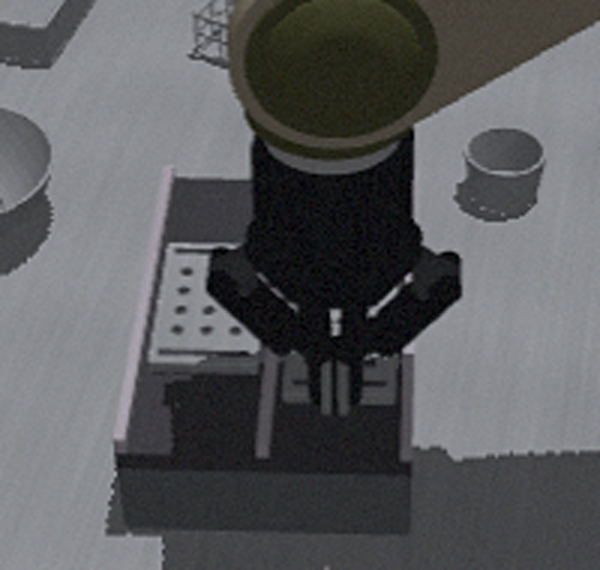

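View pics/w2.png

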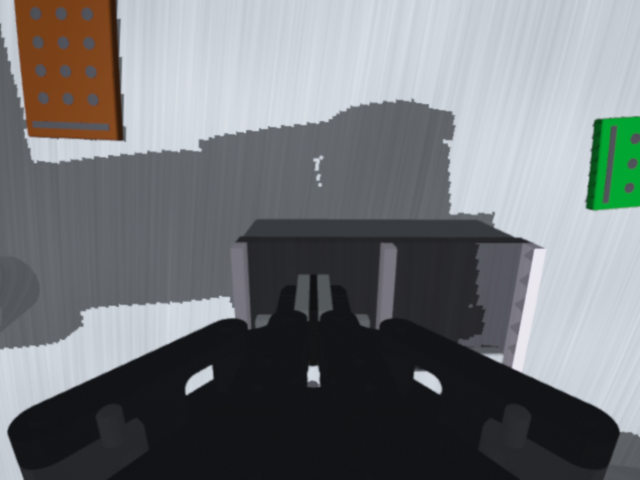

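The side crop shows the tips just behind the plate's rear edge, at about (335,410). Now I'll descend the rest with the tips at z of about 64.

>>> move_arm(
  series=[
    [[2, 0, 10], 0, 0],
    [[2, 0, 18], 0, 0],
    [[2, 0, 18], 0, 0],
    [[2, 0, 18], 0, 0],
  ],
)

```text
time_s: 3.98
eef_pos: [515.3, 260.7, 137.0]
ee_rot: [0.0, 0.656, 0.755, 0.0]
force: [1.1, 0.2, 0.9]
grip_width: 0.002
```

Run:
```python
from h import *
shift([*rack(-9,37),137],98.2)
im,d=ctrl.capture("side"); cv2.imwrite(f"pics/side3.png",cv2.resize(im[250:380,220:360,::-1],None,fx=4.5,fy=4.5,interpolation=2))
```

```text
t 3.98 pos [515.3 260.7 137. ] thx 97.96 tilt 0.01 grip 0.002 F [1.1 0.2 0.9] -> shift [-108.6    0.6   -0. ] yaw -0.2352310706956473
```

View pics/side3.png

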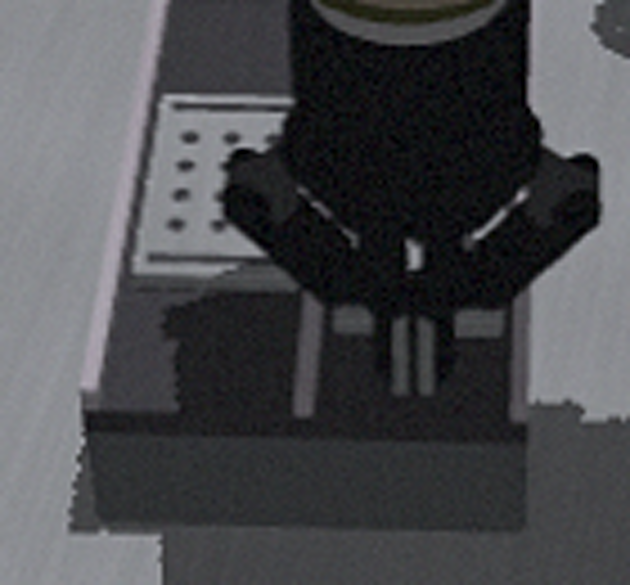

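The tips are down in the lane behind the plate, touching nothing. Now I'll push, partway first.

>>> move_arm(
  series=[
    [[-8, 0, 0], 0, 0],
    [[-14, 0, 0], 0, 0],
    [[-20, 0, 0], 0, 0],
    [[-27, 0, 0], 0, 0],
    [[-34, 0, 0], 0, 0],
    [[-41, 0, 0], 0, 0],
    [[-48, 0, 0], 0, 0],
    [[-54, 0, 0], 0, 0],
    [[-60, 0, 0], 0, 0],
    [[-60, 0, 0], 0, 0],
  ],
)

```text
time_s: 5.28
eef_pos: [523.6, 200.7, 136.8]
ee_rot: [0.0, 0.656, 0.754, -0.0]
force: [0.3, 0.0, -0.8]
grip_width: 0.001
```

Run:
```python
from h import *
shift([*rack(-9,37),137],98.2)
im,d=ctrl.capture("side"); cv2.imwrite(f"pics/side4.png",cv2.resize(im[230:360,220:360,::-1],None,fx=4.5,fy=4.5,interpolation=2))
im,d=ctrl.capture("scene"); cv2.imwrite(f"pics/scene4.png",cv2.resize(im[210:340,280:450,::-1],None,fx=4.5,fy=4.5,interpolation=2))
```

```text
t 5.28 pos [523.6 200.7 136.8] thx 97.94 tilt 0.03 grip 0.001 F [ 0.3  0.  -0.8] -> shift [-48.    0.7  -0.2] yaw -0.26207436376563464
```

View pics/side4.png

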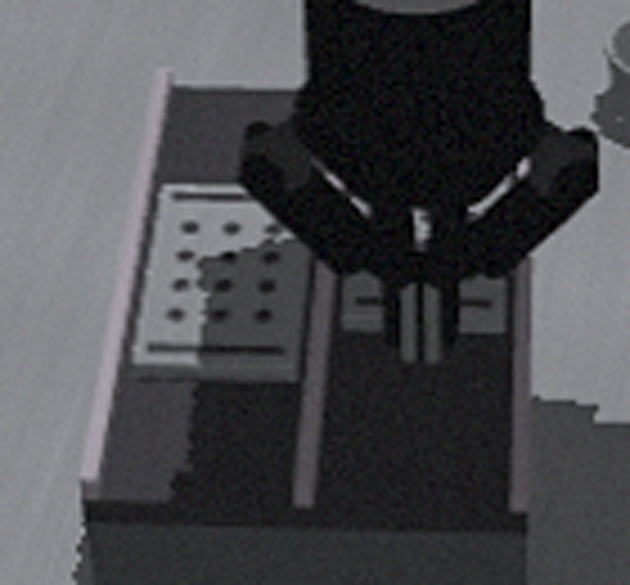

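View pics/scene4.png

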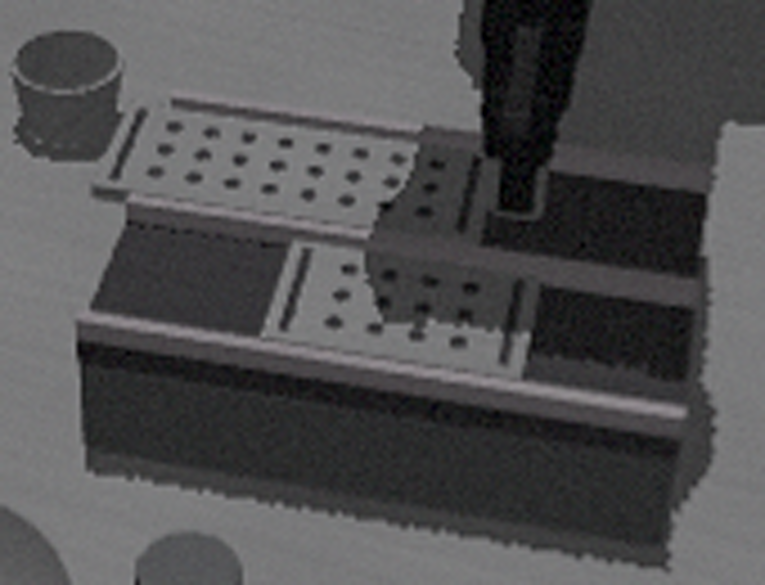

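The plate is sliding straight and now overhangs. Its front corners in the scene crop are about (96,185) and (131,103). I'll measure the overhang.

Run:
```python
from h import *
A=cam("scene");B=cam("side")
P=ray(A,(np.array([(96,185),(133,103)])+.5)/4.5-.5+np.array([280,210]),68);print([inrack(p) for p in P])
P=ray(B,(np.array([(341,331),(505,333)])+.5)/4.5-.5+np.array([220,230]),68);print("rear",[inrack(p) for p in P], inrack(ctrl.sense()["eef_pos"]))
```

```text
[array([-131.23728111,    8.12832567]), array([-130.63495214,   66.59242108])]
rear [array([35.42732989,  8.09064013]), array([35.03525613, 67.64753335])] [39.44712279 37.57399593]
```

>>> move_arm(
  series=[
    [[-6, 0, 0], 0, 0],
    [[-12, 0, 0], 0, 0],
    [[-18, 0, 0], 0, 0],
    [[-24, 0, 0], 0, 0],
    [[-30, 0, 0], 0, 0],
    [[-35, 0, 0], 0, 0],
    [[-39, 0, 0], 0, 0],
    [[-42, 0, 0], 0, 0],
    [[-44, 0, 0], 0, 0],
    [[-44, 0, 0], 0, 0],
  ],
)

```text
time_s: 6.62
eef_pos: [529.7, 157.5, 136.9]
ee_rot: [0.0, 0.656, 0.754, -0.0]
force: [-0.8, -0.6, 0.3]
grip_width: -0.003
```

Run:
```python
from h import *
shift([*rack(-9,37),137],98.2); print(inrack(ctrl.sense()["eef_pos"]))
im,d=ctrl.capture("side"); cv2.imwrite(f"pics/side5.png",cv2.resize(im[200:330,220:360,::-1],None,fx=4.5,fy=4.5,interpolation=2))
im,d=ctrl.capture("scene"); cv2.imwrite(f"pics/scene5.png",cv2.resize(im[200:320,270:430,::-1],None,fx=5,fy=5,interpolation=2))
```

```text
t 6.62 pos [529.7 157.5 136.9] thx 97.96 tilt 0.01 grip -0.003 F [-0.8 -0.6  0.3] -> shift [-4.4  0.7 -0.1] yaw -0.241305883397132
[-4.55959739 37.66220092]
```

View pics/side5.png

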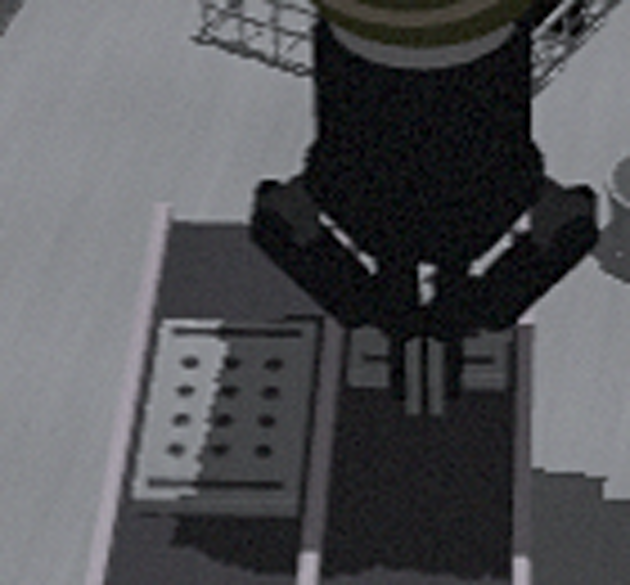

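View pics/scene5.png

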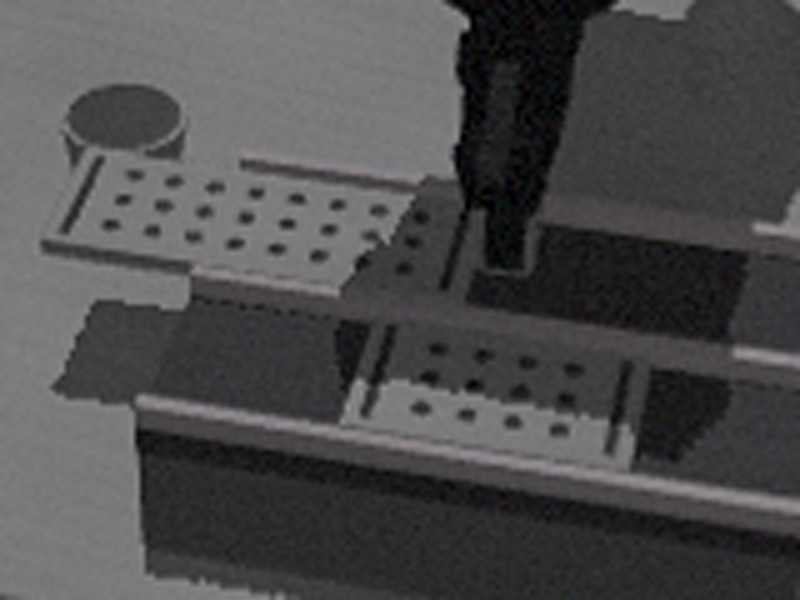

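The plate is flat and straight. Its front corners in the scene crop are about (43,242) and (88,150), and the short plate is unmoved.

Run:
```python
from h import *
A=cam("scene");B=cam("side")
P=ray(A,(np.array([(43,242),(88,150)])+.5)/5-.5+np.array([270,200]),68);print(P,[inrack(p) for p in P])
P=ray(A,(np.array([(192,270),(242,160)])+.5)/5-.5+np.array([270,200]),70);print("rails front",[inrack(p) for p in P])
P=ray(B,(np.array([(347,387),(505,389)])+.5)/4.5-.5+np.array([220,200]),68);print("rear",[inrack(p) for p in P])
```

```text
[[584.9907815   -6.28628774  68.        ]
 [525.8875898  -14.93334511  68.        ]] [array([-174.57640547,    6.27299875]), array([-174.70523212,   66.00525365])]
rails front [array([-115.75016168,    0.48251127]), array([-114.04723174,   70.72283924])]
rear [array([-7.67938876,  7.87864451]), array([-7.97979719, 67.13479448])]
```

Overhang is about 60 mm (front at -174.6, finger face at about -15.6, so the two readings agree). I'll push 5 mm more, so the pinch can be nearer the middle, then back off and rise.

>>> move_arm(
  series=[
    [[-3, 0, 0], 0, 0],
    [[-5, 0, 0], 0, 0],
    [[-5, 0, 0], 0, 0],
    [[-5, 0, 0], 0, 0],
    [[3, 0, 0], 0, 0],
    [[8, 0, 0], 0, 0],
    [[8, 0, -40], 0, 0],
    [[8, 0, -90], 0, 0.3],
    [[-30, 0, -100], 0, 1],
    [[-60, 0, -100], 0, 1],
  ],
)

```text
time_s: 7.98
eef_pos: [538.2, 97.8, 238.1]
ee_rot: [0.001, 0.656, 0.755, 0.001]
force: [0.4, -0.2, 0.4]
grip_width: 0.639
```

Run:
```python
from h import *
shift([*rack(-132,37.5),200],98.2); print(inrack(ctrl.sense()["eef_pos"]))
im,d=ctrl.capture("scene"); cv2.imwrite(f"pics/scene6.png",cv2.resize(im[200:320,270:430,::-1],None,fx=5,fy=5,interpolation=2))
```

```text
t 7.97 pos [538.2  97.8 238.1] thx 98.01 tilt 0.14 grip 0.639 F [ 0.4 -0.2  0.4] -> shift [-67.    0.3  38.2] yaw -0.18880352171959203
[-64.93445276  37.71209211]
```

View pics/scene6.png

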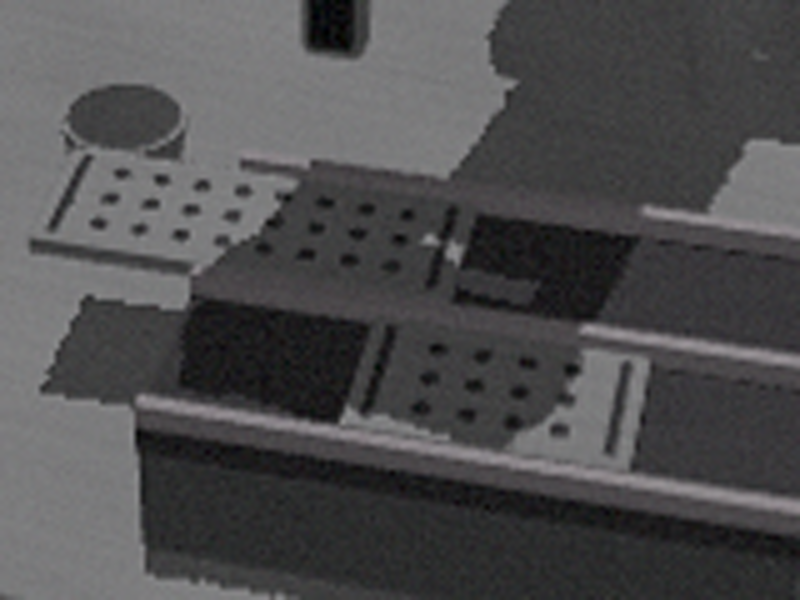

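Run:
```python
from h import *
A=cam("scene")
P=ray(A,(np.array([(30,242),(76,151)])+.5)/5-.5+np.array([270,200]),68);print(P,[inrack(p) for p in P])
```

```text
[[586.76517661 -10.79277237  68.        ]
 [528.20177714 -19.01316268  68.        ]] [array([-179.28989693,    5.15949975]), array([-179.07340865,   64.29662604])]
```

>>> move_arm(
  series=[
    [[-20, 0, 0], 0, 1],
    [[-40, 0, 0], 0, 1],
    [[-60, 0, 10], 0, 1],
    [[-67, 0, 38], 0, 1],
    [[-67, 0, 38], 0, 1],
    [[-67, 0, 38], 0, 1],
  ],
)

```text
time_s: 8.78
eef_pos: [547.5, 31.8, 199.5]
ee_rot: [0.0, 0.656, 0.755, 0.0]
force: [-0.3, 0.3, 0.1]
grip_width: 1.005
```

Run:
```python
from h import *
shift([*rack(-133,37),124],98.2); print(inrack(ctrl.sense()["eef_pos"]))
im,d=ctrl.capture("wrist"); cv2.imwrite(f"pics/w6.png",im[:,:,::-1])
im,d=ctrl.capture("scene"); cv2.imwrite(f"pics/scene7.png",cv2.resize(im[120:280,220:420,::-1],None,fx=3.7,fy=3.7,interpolation=2))
```

```text
t 8.78 pos [547.5  31.8 199.5] thx 97.97 tilt 0.04 grip 1.005 F [-0.3  0.3  0.1] -> shift [-1.5  0.9 75.5] yaw -0.23009870888995465
[-131.49238675   37.96716056]
```

View pics/w6.png

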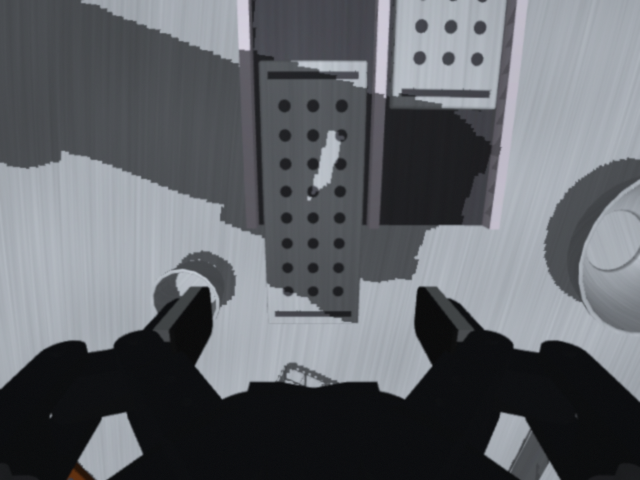

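View pics/scene7.png

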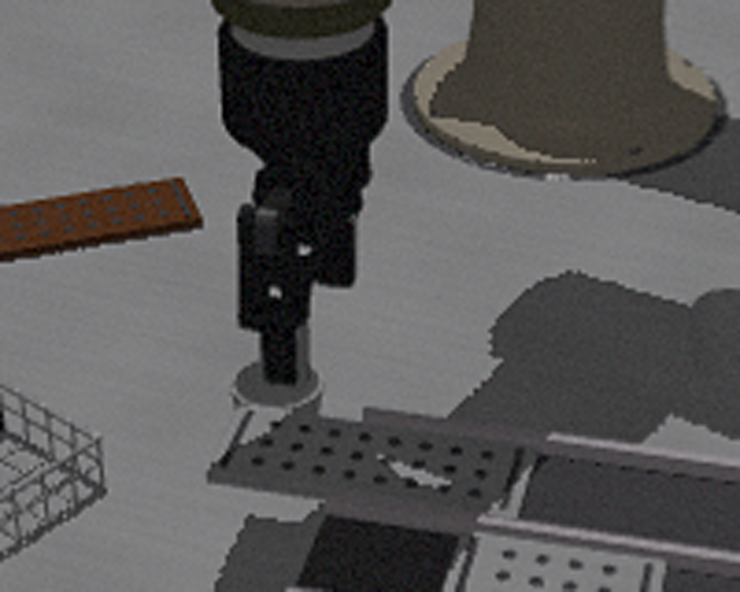

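The scene crop shows the open fingers straddling the overhanging end just in front of the lip. I'll check lateral centring from the wrist view, using the plate's front edge at columns 267 to 357, row 322.

Run:
```python
from h import *
C=cam("wrist")
P=ray(C,[(267,322),(357,322),(260,62),(366,62)],68);print([inrack(p) for p in P])
P=ray(C,[(256,226),(374,226),(494,226)],70);print("rails",[inrack(p) for p in P])
P=ray(C,[(186,292)],36);print("cup",P)
shift([*rack(-133,36.5),120],98.2)
```

```text
[array([-179.03968286,   67.80574815]), array([-179.30684622,    8.06062094]), array([-21.11228744,  65.8103754 ]), array([-21.28450059,   7.63814403])]
rails [array([-113.11608005,   71.60457305]), array([-1.13393379e+02,  4.39375350e-02]), array([-113.60745843,  -74.17462775])]
cup [[459.45695393 -21.65830487  36.        ]]
t 8.88 pos [547.5  32.1 199.8] thx 97.99 tilt 0.09 grip 1.003 F [-0.2 -0.5 -0.1] -> shift [-1.7  1.3 79.8] yaw -0.208776166367187
```

Wrist view: plate centre at rack (-100, 37.4), hand at 37.9, so they are centred. Descend and grip.

>>> move_arm(
  series=[
    [[-2, 0, 30], 0, 1],
    [[-2, 0, 55], 0, 1],
    [[-2, 0, 72], 0, 1],
    [[-2, 0, 80], 0, 1],
    [[-2, 0, 80], 0, 1],
    [[-2, 0, 80], 0, 1],
  ],
)

```text
time_s: 9.62
eef_pos: [547.9, 29.9, 119.7]
ee_rot: [0.001, 0.656, 0.755, 0.0]
force: [0.5, 0.5, -1.0]
grip_width: 1.002
```

Run:
```python
from h import *
shift([*rack(-133,37.4),120],98.2)
im,d=ctrl.capture("wrist"); cv2.imwrite(f"pics/w8.png",im[:,:,::-1])
im,d=ctrl.capture("scene"); cv2.imwrite(f"pics/scene8.png",cv2.resize(im[160:280,250:410,::-1],None,fx=4.5,fy=4.5,interpolation=2))
```

```text
t 9.62 pos [547.9  29.9 119.7] thx 97.97 tilt 0.08 grip 1.002 F [ 0.5  0.5 -1. ] -> shift [ 0.5  0.4 -0.3] yaw -0.23239320764156446
```

View pics/w8.png

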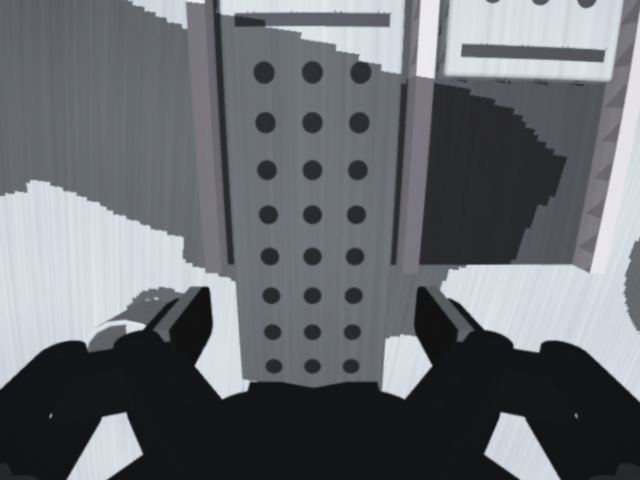

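View pics/scene8.png

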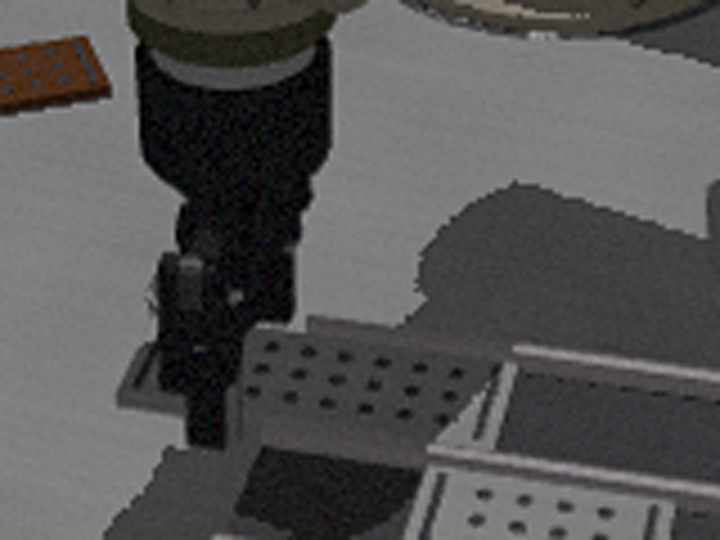

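The fingers straddle the plate in front of the lip, with the tips at about (205,445), below the plate. The wrist view shows both sides clear. Close.

>>> move_arm(
  series=[
    [[0, 0, 0], 0, 0.75],
    [[0, 0, 0], 0, 0.6],
    [[0, 0, 0], 0, 0.4],
    [[0, 0, 0], 0, 0.3],
    [[0, 0, 0], 0, 0.3],
    [[0, 0, 0], 0, 0.3],
  ],
  force=70,
)

```text
time_s: 10.48
eef_pos: [547.6, 29.8, 119.5]
ee_rot: [0.0, 0.656, 0.755, 0.0]
force: [-0.8, -1.0, 6.7]
grip_width: 0.678
```

Run:
```python
from h import *
shift([*rack(-133,37.4),120],98.2)
im,d=ctrl.capture("scene"); cv2.imwrite(f"pics/scene9.png",cv2.resize(im[160:280,250:410,::-1],None,fx=4.5,fy=4.5,interpolation=2))
```

```text
t 10.47 pos [547.6  29.8 119.5] thx 97.97 tilt 0.03 grip 0.678 F [-0.8 -1.   6.7] -> shift [ 0.5  0.7 -0.5] yaw -0.22997547363240756
```

View pics/scene9.png

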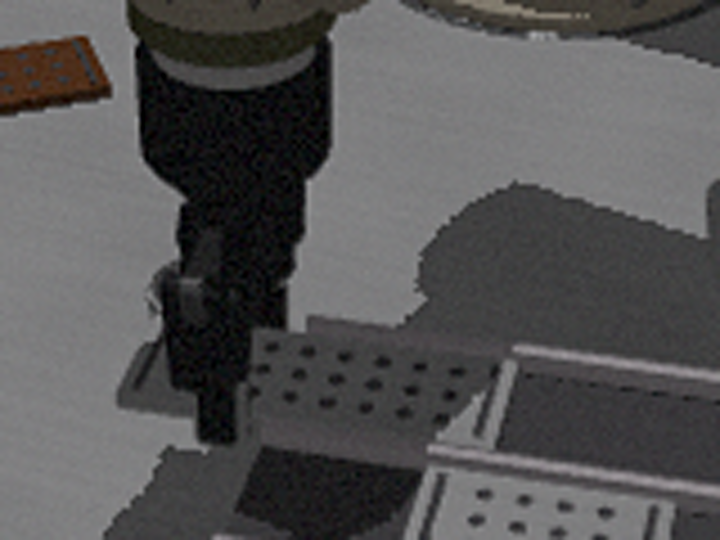

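Gripped at 0.678, which matches about 60 mm. Lift gently.

>>> move_arm(
  series=[
    [[0, 0, -4], 0, 0.3],
    [[0, 0, -10], 0, 0.3],
    [[0, 0, -20], 0, 0.3],
    [[0, 0, -32], 0, 0.3],
    [[0, 0, -44], 0, 0.3],
    [[0, 0, -56], 0, 0.3],
    [[0, 0, -66], 0, 0.3],
    [[0, 0, -70], 0, 0.3],
    [[0, 0, -70], 0, 0.3],
  ],
)

```text
time_s: 11.65
eef_pos: [547.5, 29.9, 189.0]
ee_rot: [0.0, 0.656, 0.755, 0.0]
force: [0.5, 0.1, -1.5]
grip_width: 0.684
```

Run:
```python
from h import *
shift([*rack(-133,37.4),120],98.2)
c=cam("wrist")
im,d=ctrl.capture("wrist"); cv2.imwrite(f"pics/w10.png",im[:,:,::-1]); X=cloud(c,d); np.save("X10.npy",X)
for u,v in[(290,60),(290,130),(290,200),(290,260),(290,320)]: print(u,v,X[v,u].round(1))
im,d=ctrl.capture("scene"); cv2.imwrite(f"pics/scene10.png",cv2.resize(im[120:280,220:420,::-1],None,fx=3.7,fy=3.7,interpolation=2))
```

```text
t 11.65 pos [547.5  29.9 189. ] thx 97.97 tilt 0.01 grip 0.684 F [ 0.5  0.1 -1.5] -> shift [ 0.4  0.8 69. ] yaw -0.23276863160847938
290 60 [527.6 120.9 138.1]
290 130 [530.4  98.8 138.2]
290 200 [533.4  74.8 138.5]
290 260 [536.1  51.8 137.2]
290 320 [539.2  27.  138. ]
```

View pics/w10.png

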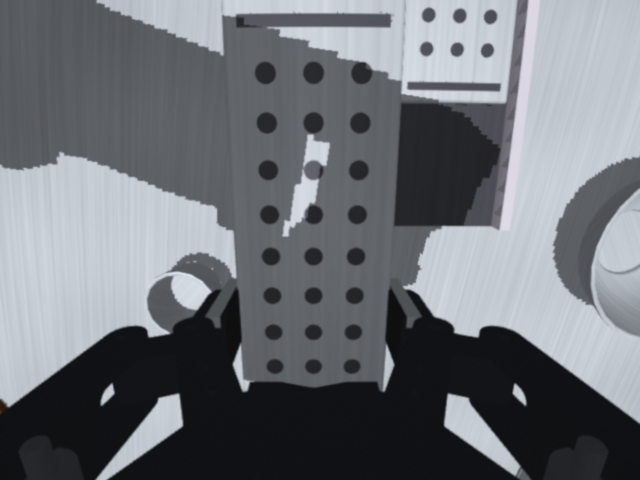

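View pics/scene10.png

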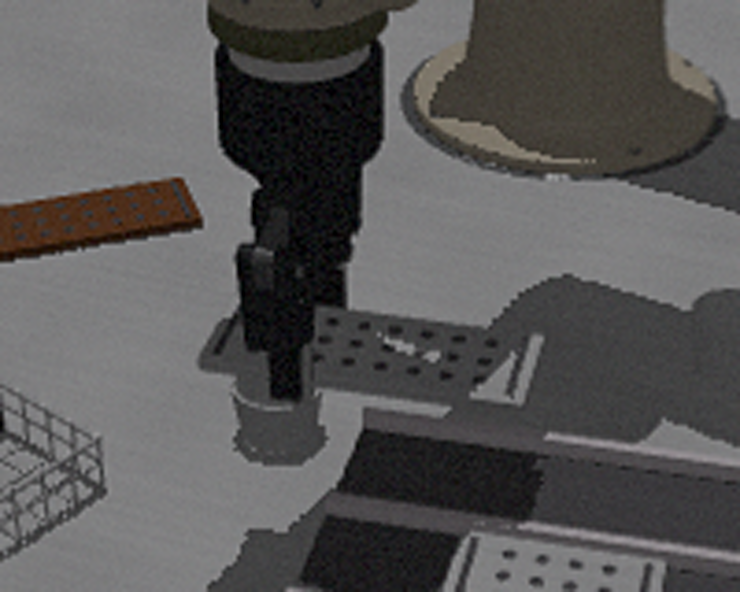

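The plate is held level: depth gives z = 138 all along it. It did not slip, and its centre sits about 33 mm along tool +x from the grasp. I'll carry it to the tray, with the plate centre at about +28 in tray x so the fingers come down between the rubber bars.

Run:
```python
from h import *
T=np.array([np.cos(np.radians(71.1)),np.sin(np.radians(71.1))]); g=np.array([576.7,-242.4])-5*T; print(g)
shift([*g,189],71.1)
```

```text
[ 575.08041291 -247.13042679]
t 11.75 pos [547.3  29.9 188.5] thx 97.96 tilt 0.05 grip 0.679 F [-0.6 -0.4 -0.9] -> shift [-278.2  -10.9   -0.5] yaw 26.86185361835348
```

>>> move_arm(
  series=[
    [[-12, 0, -5], 1, 0.3],
    [[-40, -1, -10], 4, 0.3],
    [[-75, -2, -10], 8, 0.3],
    [[-112, -4, -10], 12, 0.3],
    [[-150, -6, -10], 16, 0.3],
    [[-188, -7, -10], 20, 0.3],
    [[-222, -8, -10], 23, 0.3],
    [[-252, -10, -5], 25, 0.3],
    [[-270, -11, 0], 26, 0.3],
    [[-278, -11, 0], 27, 0.3],
  ],
)

```text
time_s: 13.0
eef_pos: [574.9, -247.8, 188.3]
ee_rot: [-0.001, 0.815, 0.58, -0.0]
force: [0.7, -0.1, -2.1]
grip_width: 0.683
```

>>> move_arm(
  series=[
    [[0, 0, 0], 0, 0.3],
    [[0, 0, 0], 0, 0.3],
    [[0, 0, 20], 0, 0.3],
    [[0, 0, 40], 0, 0.3],
    [[0, 0, 55], 0, 0.3],
    [[0, 0, 60], 0, 0.3],
    [[0, 0, 60], 0, 0.3],
    [[0, 0, 60], 0, 0.3],
  ],
)

```text
time_s: 14.0
eef_pos: [575.4, -247.1, 129.7]
ee_rot: [0.001, 0.814, 0.58, 0.0]
force: [0.4, -0.1, -1.7]
grip_width: 0.681
```

Run:
```python
from h import *
shift([575.1,-247.1,85],71.1)
im,d=ctrl.capture("wrist"); cv2.imwrite(f"pics/w11.png",im[:,:,::-1])
im,d=ctrl.capture("scene"); cv2.imwrite(f"pics/scene11.png",cv2.resize(im[140:300,90:290,::-1],None,fx=3.7,fy=3.7,interpolation=2))
im,d=ctrl.capture("side"); cv2.imwrite(f"pics/side11.png",cv2.resize(im[100:260,220:420,::-1],None,fx=3.7,fy=3.7,interpolation=2))
```

```text
t 14.0 pos [ 575.4 -247.1  129.7] thx 70.97 tilt 0.07 grip 0.681 F [ 0.4 -0.1 -1.7] -> shift [-0.1 -0.3 44.7] yaw -0.13239835633095254
```

View pics/w11.png

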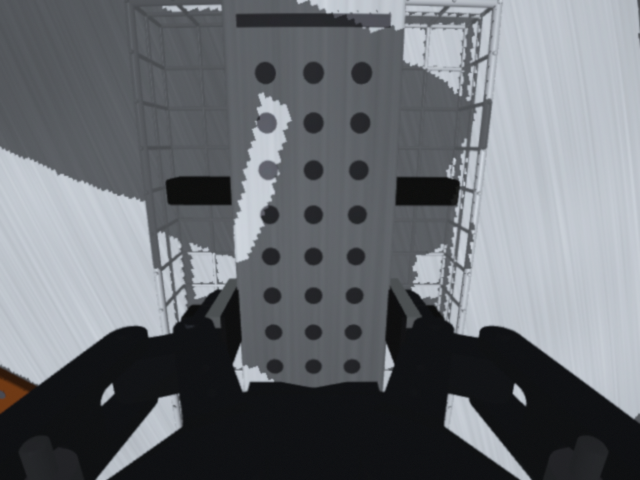

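View pics/scene11.png

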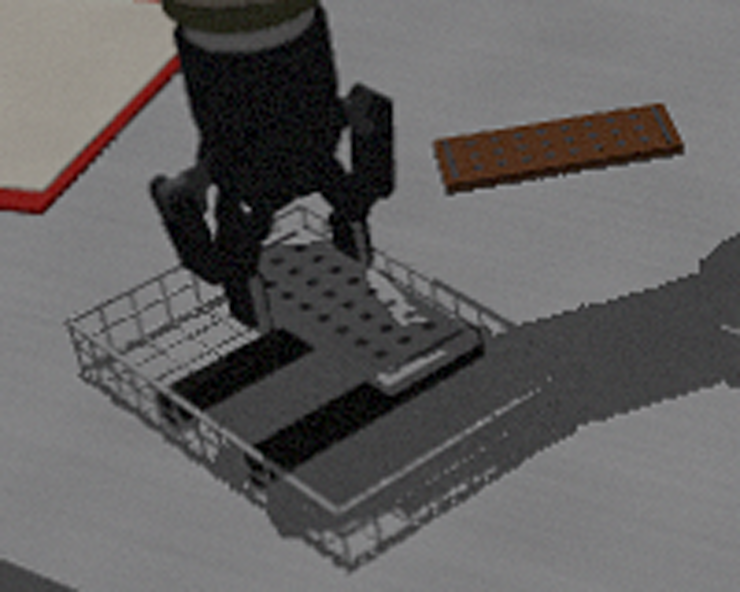

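View pics/side11.png

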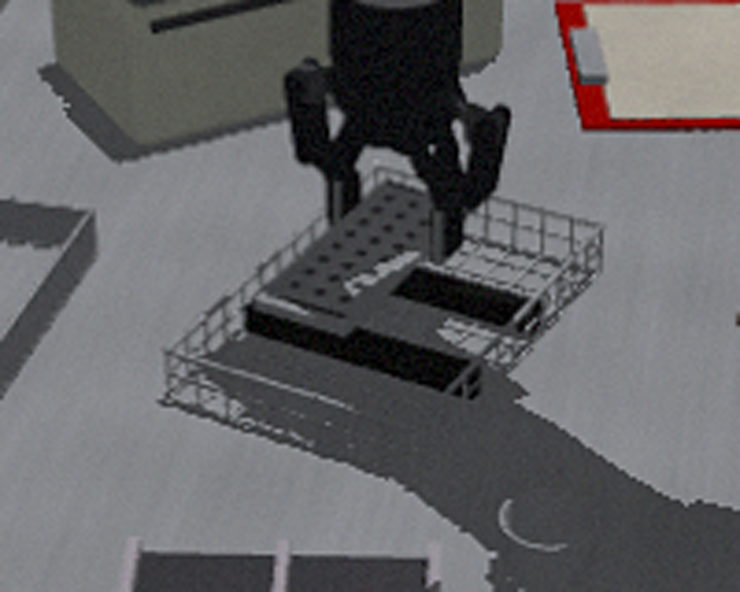

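The plate is centred and aligned over the tray. In the wrist view the far bar spans columns 168 to 460 (centre 314) and the plate's centre is about 314. I'll check that bar's world position.

Run:
```python
from h import *
c=cam("wrist"); P=ray(c,[(168,190),(460,190)],22); print(P, P.mean(0), np.linalg.norm(P[1]-P[0]))
T=np.array([np.cos(np.radians(71.1)),np.sin(np.radians(71.1))]); print("bar along T from tray centre",(P.mean(0)[:2]-[576.7,-242.4])@T, "from hand",(P.mean(0)[:2]-[575.4,-247.1])@T, np.degrees(np.arctan2(*(P[1]-P[0])[[1,0]])))
```

```text
[[ 517.36678401 -181.43742107   22.        ]
 [ 663.15989239 -231.72363607   22.        ]] [ 590.2633382  -206.58052857   22.        ] 154.22170363055068
bar along T from tray centre 38.28167897219067 from hand 43.14937280233774 -19.030076852151527
```

The bar is 43 mm ahead of the hand and 154 long, which fits. The fingers will come down between the bars. Lower.

>>> move_arm(
  series=[
    [[0, 0, 12], 0, 0.3],
    [[0, 0, 24], 0, 0.3],
    [[0, 0, 34], 0, 0.3],
    [[0, 0, 41], 0, 0.3],
    [[0, 0, 45], 0, 0.3],
    [[0, 0, 46], 0, 0.3],
    [[0, 0, 46], 0, 0.3],
    [[0, 0, 46], 0, 0.3],
  ],
)

```text
time_s: 15.15
eef_pos: [575.2, -247.0, 83.2]
ee_rot: [0.0, 0.814, 0.58, 0.0]
force: [-0.3, -0.7, -1.3]
grip_width: 0.687
```

Run:
```python
from h import *
shift([575.1,-247.1,81],71.1)
im,d=ctrl.capture("scene"); cv2.imwrite(f"pics/scene12.png",cv2.resize(im[140:300,90:290,::-1],None,fx=3.7,fy=3.7,interpolation=2))
```

```text
t 15.15 pos [ 575.2 -247.    83.2] thx 70.96 tilt 0.03 grip 0.687 F [-0.3 -0.7 -1.3] -> shift [-0.1 -0.1  2.2] yaw -0.1361556271107247
```

View pics/scene12.png

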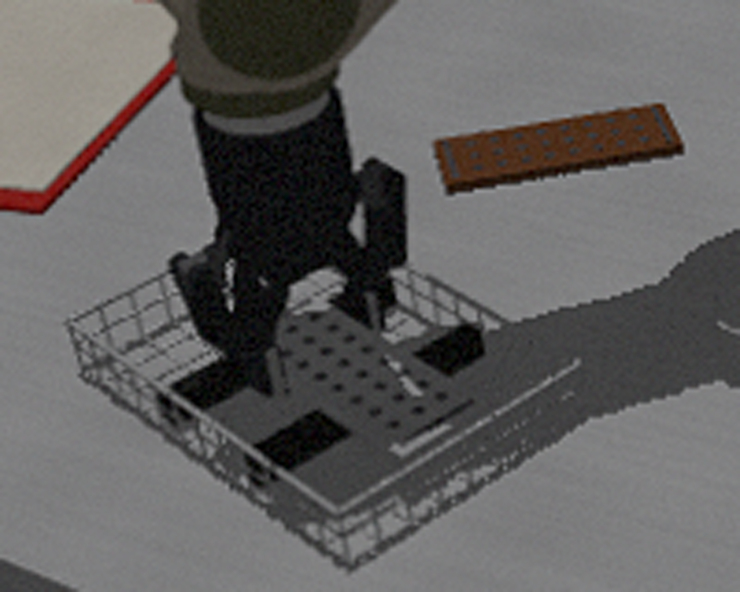

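Nearly down, with no contact yet. The last few mm go slowly while I watch the force.

>>> move_arm(
  series=[
    [[0, 0, 0.5], 0, 0.3],
    [[0, 0, 1], 0, 0.3],
    [[0, 0, 1.5], 0, 0.3],
    [[0, 0, 2], 0, 0.3],
    [[0, 0, 2], 0, 0.3],
  ],
)

```text
time_s: 15.82
eef_pos: [575.1, -247.0, 81.7]
ee_rot: [0.0, 0.814, 0.58, -0.0]
force: [-3.8, 2.7, 7.2]
grip_width: 0.681
```

Contact: Fz has risen by about 8.5 N. Release gently.

>>> move_arm(
  series=[
    [[0, 0, 1.8], 0, 0.66],
    [[0, 0, 1.6], 0, 0.7],
    [[0, 0, 1.4], 0, 0.74],
    [[0, 0, 1.2], 0, 0.78],
    [[0, 0, 0], 0, 0.85],
    [[0, 0, 0], 0, 0.9],
    [[0, 0, 0], 0, 0.9],
  ],
  force=20,
)

```text
time_s: 16.7
eef_pos: [575.1, -247.0, 80.8]
ee_rot: [-0.0, 0.814, 0.58, -0.0]
force: [-0.9, 0.1, 0.4]
grip_width: 0.899
```

Run:
```python
from h import *
shift([575.1,-247.1,81],71.1)
im,d=ctrl.capture("wrist"); cv2.imwrite(f"pics/w13.png",im[:,:,::-1])
```

```text
t 16.7 pos [ 575.1 -247.    80.8] thx 70.96 tilt 0.0 grip 0.899 F [-0.9  0.1  0.4] -> shift [-0.1  0.  -0.2] yaw -0.1375336373779703
```

View pics/w13.png

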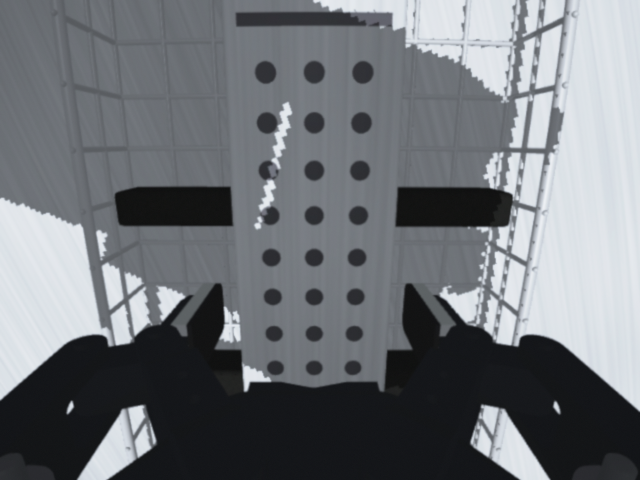

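The wrist view shows the fingers clear of the plate on both sides. The plate lies across the far bar, and the near bar is visible at about row 365 on both sides. Retreat upward.

>>> move_arm(
  series=[
    [[0, 0, -5], 0, 0.9],
    [[0, 0, -15], 0, 0.9],
    [[0, 0, -40], 0, 0.9],
    [[0, 0, -80], 0, 0.9],
    [[0, 0, -130], 0, 0.9],
    [[0, 0, -180], 0, 0.9],
    [[-40, 0, -200], 0, 0.9],
    [[-80, 0, -200], 0, 0.9],
    [[-80, 0, -200], 0, 0.9],
    [[-80, 0, -200], 0, 0.9],
  ],
)

```text
time_s: 18.0
eef_pos: [549.1, -322.0, 281.2]
ee_rot: [-0.0, 0.814, 0.58, 0.0]
force: [0.3, 0.8, 0.6]
grip_width: 0.9
```

Run:
```python
from h import *
shift([575.1,-247.1,81],71.1)
for n in("wrist","scene","side"):
    c=cam(n); im,d=ctrl.capture(n); np.savez(f"{n}14.npz",im=im,d=d,K=c[0],dc=c[1],R=c[2],t=c[3]); cv2.imwrite(f"pics/{n}14.png",im[:,:,::-1])
```

```text
t 18.0 pos [ 549.1 -322.   281.2] thx 70.97 tilt 0.02 grip 0.9 F [0.3 0.8 0.6] -> shift [7.930e+01 1.000e-01 2.002e+02] yaw -0.13065332289431808
```

View pics/wrist14.png

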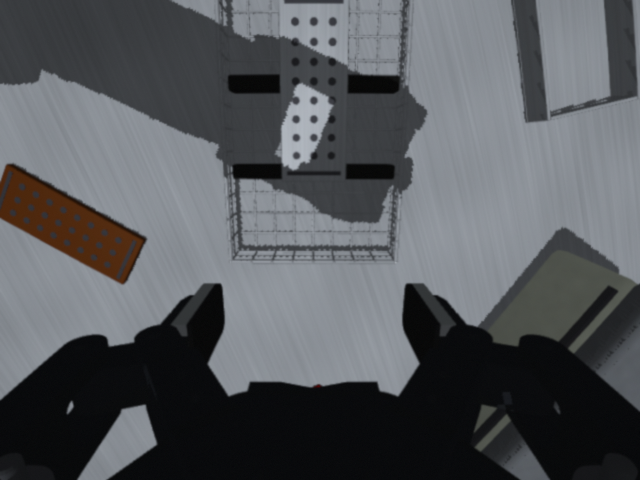

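View pics/scene14.png

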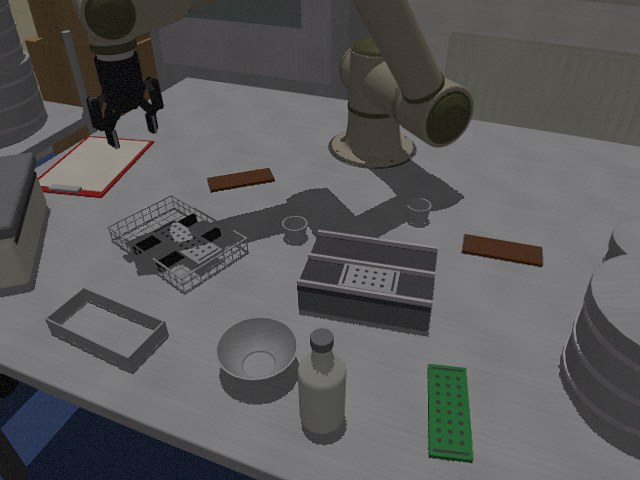

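The wrist view shows the plate lying across both bars (rows 84 and 171), with its near end at about row 177, columns 281 to 346. The scene view shows the cup and the short cassette in place. I'll check the numbers.

Run:
```python
from h import *
f=np.load("wrist14.npz"); c=(f["K"],f["dc"],f["R"],f["t"]); X=cloud(c,f["d"])
T=np.array([np.cos(np.radians(71.1)),np.sin(np.radians(71.1))]);N=np.array([-T[1],T[0]])
tf=lambda p:np.array([(p[:2]-[576.7,-242.4])@T,(p[:2]-[576.7,-242.4])@N]).round(1)
P=ray(c,[(281,177),(346,177)],30);print("near end",[tf(p) for p in P])
P=ray(c,[(254,84),(374,84),(257,171),(370,171)],22);print("bars",[tf(p) for p in P])
m=np.zeros((480,640),bool); m[8:172,290:338]=1; Q=X[m]; Q=Q[np.isfinite(Q).all(1)]; Q=Q[abs(Q[:,2]-30)<12]
A=np.c_[Q[:,0],Q[:,1],np.ones(len(Q))]; s=np.linalg.lstsq(A,Q[:,2],rcond=None)[0]; print("tilt",np.hypot(*s[:2]),"z mean",Q[:,2].mean(),len(Q))
g=np.load("scene14.npz"); g0=np.load("scene0.npz"); df=cv2.absdiff(g["im"],g0["im"])
print("short/cup diff",df[262:296,340:402].mean(), df[215:245,282:308].mean())
a=np.hstack([g0["im"][205:300,275:410],g["im"][205:300,275:410]]); cv2.imwrite("pics/cmp.png",cv2.resize(a[...,::-1],None,fx=2.9,fy=2.9,interpolation=2))
```

```text
near end [array([-47.4,  29.8]), array([-47.5, -31.1])]
bars [array([35.8, 53.1]), array([ 35.6, -55.6]), array([-42.3,  53.4]), array([-42.5, -54.8])]
tilt 0.0004333989132846319 z mean 31.013268213966683 7845
short/cup diff 5.607685009487666 5.325213675213675
```

View pics/cmp.png

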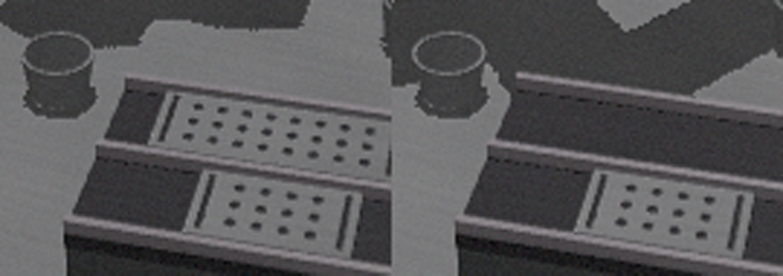

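```bash
python3 -c "
from h import *
print(ctrl.finish_job(), ctrl.sense()['time_s'])"
```

```text
the job is handed in; nothing more can be done
the job is handed in; nothing more can be done
```

The long cassette is lying in the wire tray, lengthwise on both rubber bars and released. I handed the job in shortly after 18 s on the clock, against a limit of 54 s; no verdict is reported.

- **Slide:** I pushed it along its lane with the shut fingertips until it overhung the lip by about 64–65 mm, flat and straight.
- **Pick and carry:** I pinched it by the long sides just in front of the lip, lifted it level, carried it over and lowered it until contact (about 8 N). Then I opened the fingers and backed away.
- **Level and height:** The wrist depth gave a tilt of about 0.0004 rad and a top surface near z = 31 mm. That puts the centre near 27 mm, inside the 22.5–30 mm band.
- **Position in the tray:** The centre is +32 to +36 mm lengthwise (limit 48) and within about 1 mm crosswise. The spread is because the final wrist view put the bars about 3 mm off the tray centre I had measured from the fixed cameras.
- **Bystanders:** Before-and-after pictures show no visible movement of the cup or the shorter cassette.
- **Readings that disagreed:** During the push, the plate's rear edge in the side view read about 6–8 mm long, probably because the rear face was in shadow. I relied on the front edge and finger position, which agreed with each other.

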